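Nest the carry tote

TASK

Put the empty carry tote away in the lower tote that is clipped into the aluminium tray: turn it half round so that its ribs drop into the deep slots and it nests inside, rather than stacking on the rim. Feel gently for the slots, since the lower tote sits a little towards one end or the other of its tray, then press the carry tote steadily but gently fully home against the stiff false floor, level and all the way down, and let go. Leave everything else on the bench alone.

Things in the scene. Friction and masses are not known exactly. Their poses are not given: they have to be found in the camera images.
- carry_handle (a point): Centre of the handle bar of the loose, empty carry tote (grey plastic, 0.2 to 0.42 kg), 92 mm above its underside. The bar is 120 mm long (x), 14 wide (y), 16 high, a post at each end, its lower side 26 mm above the rim; grip it across y from above. x runs along the tote to the end that has a rib close to it, z is up. It starts standing on the mat, about half a turn from the tray's x.
- carry_bottom (a point): Centre of the carry tote's underside, same axes. The tote's body is 136 (x) x 96 (y) x 58 mm high, walls 3 mm.
- carry_rim (a point): Centre of the carry tote's mouth, 58 mm above its underside. Outside on each long wall are two upright ribs, 14 mm wide and 7 mm proud (110 mm over the ribs), from 10 mm above the underside up to the rim, centred at x = +56 and x = -28 mm.
- carry_end (a point): Middle of the carry tote's +x end face, 68 mm from its centre, 30 mm above its underside: the end with a rib close to it.
- tray_mid (a point): Centre of the upper face of the floor of the fixed aluminium tray (220 x 130 mm, edge 14 mm high), x along it, z up. The fixed lower tote stands on this floor, parallel to the tray, its x the same way, centred across (y) but 5 to 10 mm towards one end or the other along x: which is not reported, feel or look. It is grey, 192 x 114 x 60 mm, inside 184 x 100 mm.
- rim_mid (a point): Point over the tray's centre at the height of the lower tote's rim, 60 mm above the tray floor. Each of its long walls (7 mm thick) has slots 17 mm wide, 34 mm deep at x = +56 and -28 mm from the lower tote's own centre, where the ribs go to nest, and saddles 17 mm wide, 5 mm deep at x = -56 and +28 mm, where they stand when the totes are stacked, half a turn round.
- home_mid (a point): Point over the tray's centre, 16 mm above the tray floor: the height of the carry tote's underside when nested fully home (ribs on the slot bottoms). With the ribs on the plain rim the underside is 50 mm above the tray floor, stacked in the saddles 45 mm. In the slots the tote has 1.5 mm play either way along x, 2 mm across.
- tray_end (a point): Middle of the tray's +x edge, at floor height, 106 mm from its centre. In the lower tote is a black false floor held by friction: it meets the carry tote's underside 22 to 26 mm above the tray floor, takes about 9 N to push down (more than the tote's weight) and stays where pushed. At home the push rises steeply: about 15 N is plenty, over 35 N between the totes is rough.
- phone: Bystander: loose phone, 74 x 150 x 9 mm, lying flat; origin at the centre of its underside (a screwdriver's on its axis). To be left alone.
- driver_a: Bystander: loose yellow-handled screwdriver, about 150 mm long, lying between the two work places; origin at the centre of its underside (a screwdriver's on its axis). To be left alone.
- driver_b: Bystander: loose black-handled screwdriver, about 130 mm; origin at the centre of its underside (a screwdriver's on its axis). To be left alone.
- flux_jar: Bystander: loose amber jar, 44 mm across, 50 mm tall; origin at the centre of its underside (a screwdriver's on its axis). To be left alone.
- solder_reel: Bystander: loose metal reel, 56 mm across, 40 mm tall; origin at the centre of its underside (a screwdriver's on its axis). To be left alone.
- screw_dish: Bystander: loose white divided dish, 120 x 90 x 22 mm; origin at the centre of its underside (a screwdriver's on its axis). To be left alone.
- board: Bystander: loose green circuit board, 62 x 110 x 7 mm; origin at the centre of its underside (a screwdriver's on its axis). To be left alone.
Mind the look-alikes: they are no part of the job. Leave any purple look-alike of the part that bears carry_handle alone.

How it is judged:
By the outcome, as a careful person would: the job done as asked, in the order asked, and still so for the second after the job is handed in, with the robot touching nothing.
It also fails if it takes over 70 s, if anything falls off the work surface, if the arm or the gripper's body presses on something with over 40 N, if the wrist force passes 120 N, or if a joint passes its speed limit or range.

ROBOT

A 7-joint arm with a two-finger parallel gripper is mounted at the origin on the work surface. World frame = base frame: x ahead of the robot, y to its left, z up, the work surface at z = 0. Lengths are in m, angles in degrees, forces in N, time in s.
With the tool pointing down it reaches from about 0.35 to 0.775 m from the base axis. Payload 3.1 kg.
Tool frame: the origin (TCP) lies on the centre line of the jaws, within the pads' length; the fingertips stand 17 mm ahead of it and the grasp point (between the pads) lies 2 mm behind it (robot.tip_reach is the distance from the TCP to the fingertips, in m); z points along the fingers, y is the direction in which the jaws open and shut (so a half turn about z gives the same grasp; the last joint's range is limited). The gripper opens to 85 mm and grips with 20 to 120 N. Pads are 22 mm wide; open, the fingers measure 114 mm over their backs; the gripper's body (76 mm by 85 mm) begins 54 mm behind the grasp point. The pads swing forward as they close: fully open they stand 13 mm farther back than shut.
Start: joints at [-78.765, 17.813, 0.802, 86.603, -0.252, 75.585, -1.558], TCP at [0.13, 0.535, 0.248] pointing down, gripper open.
Joint ranges: [-154.91, 154.91], [-16.99, 109.72], [-72.82, 74.43], [7.12, 147.25], [-82.49, 262.49], [11.32, 116.49], [-174.64, 174.64]. Speed limits (degrees/s): [159.86, 159.86, 180, 180, 180, 180, 180].

INTERFACE

Orientations are given as [roll, pitch, yaw] about the fixed x, y, z axes, in that order (R = Rz(yaw) Ry(pitch) Rx(roll)).
In Python, from station import robot, fingers, vision, workorder, recognise gives the robot as it stands. Calls block until the motion is done:
- robot.move_to(position, orientation): joint-space move of the TCP to a pose.
- robot.line_to(position, orientation=None, velocity=0.15, f_stop=None): straight line of the TCP; orientation=None keeps the orientation; velocity is the mean speed in m/s. With f_stop (N) it stops when the force on the tool has changed by that much, and returns True; else False.
- robot.move_j(angles): joint-space move.
- fingers.gripper_to(opening, force=None): opening from 0.0 (shut) to 1.0 (fully open); force is the grip in N (None keeps the last); returns when the fingers have stopped.
- robot.pause(seconds).
- robot.inverse_kinematics(position, orientation): joint angles nearest the present ones, or None.
- vision.grab_frame(name): name is "side" or "top" or "wrist"; returns the picture (420x560x3 uint8, red, green, blue); there is no depth.
- vision.calibration(name): a dict with "mtx" (3x3 intrinsics, pixels), "extrinsics" (4x4, takes a point from world to camera coordinates); the wrist camera has in their place "T_tool_cam" (4x4, takes a point from camera to tool coordinates, whose origin is the TCP and whose axes are the flange's). Camera axes: x right, y up, looking along -z (the intrinsics and any distortion apply to the point x, -y, -z); pixel columns grow to the right and rows downward; lengths in m; the calibration is good to about 2 mm. A picture is of the moment at which its call begins: read the wrist's pose just before it. calibration takes no time and is no camera call.
A pose or a line that the arm cannot do raises robot.PlanningError and nothing moves.
- workorder.close_job(): hands the job in, once; it reports no verdict.
Trained networks look in the newest picture that a camera, given by its name, has taken for a name from the list of things; names that differ only in an ending like _2 or _b are one class to them, and where a whole thing is asked for, a point or a joint stands for the part that bears it (a point fixed in the world has none). Each returns a list of dicts, best first, with "p" (0 to 1); they miss things now and then, are a little off and sometimes report something else, mostly with a low value. They report only what shows in the picture. A call takes as long as a camera call. They do not tell look-alikes from the thing itself.
- recognise(label, camera): "rect" ([centre column, centre row, width, height] in pixels, round what is visible of it).
Readings, each from a call of its own:
- robot.current_time_s(): time.
- robot.current_joint_positions(): joint angles.
- robot.current_dq(): joint speeds.
- robot.current_joint_torque(): joint torques, N m.
- robot.current_tool_pos(): TCP position.
- robot.current_eef_rot(): TCP orientation.
- robot.current_contact_force(): force on the tool from outside, world axes, zero at the start.
- robot.current_torque(): the same for the moment, N m.
- robot.current_finger_gap(): opening from 0.0 (shut) to 1.0 (fully open).
Only numpy, scipy, OpenCV 4.12 (cv2) and the standard library are available. Lean on these libraries where they do the work, as an engineer would, in place of code of your own. Each camera call takes 0.05 s, during which the arm holds its last target.

## Working session

There is one attempt and no reset: what is moved stays moved. The work goes in short steps, each a Python script; the robot and the scene stay as the last script left them, time stands still between calls to the robot, and variables do not carry over. Pictures are saved under pics/ and viewed, and the job is handed in when it is done.

```bash
mkdir -p pics; ls
python3 - <<'E'
from station import robot, fingers, vision, workorder, recognise
import cv2
for n in ["top","side","wrist"]:
    im=vision.grab_frame(n); cv2.imwrite(f"pics/{n}0.png",im[:,:,::-1])
    for l in ["carry_handle","carry_rim","carry_end","tray_mid","tray_end"]:
        print(n,l,[(round(d['p'],2),[round(float(v),1) for v in d['rect']]) for d in recognise(l,n)][:4])
    c=vision.calibration(n); print({k:getattr(v,'tolist',lambda:v)() for k,v in c.items()})
print(robot.current_time_s(),robot.current_tool_pos(),robot.current_eef_rot())
E
```

```text
pics
top carry_handle [(0.87, [172.9, 293.7, 67.9, 64.8]), (0.58, [201.4, 220.4, 52.7, 53.0])]
top carry_rim [(0.89, [173.6, 292.4, 69.1, 59.2]), (0.6, [200.4, 216.3, 52.9, 57.6]), (0.53, [280.4, 264.5, 31.1, 42.2])]
top carry_end [(0.92, [198.9, 219.7, 50.1, 58.3]), (0.65, [172.4, 292.8, 69.9, 64.7])]
top tray_mid []
top tray_end [(0.88, [356.4, 225.6, 50.7, 80.4])]
{'mtx': [[447.21169929759935, 0.0, 276.41063741321403], [0.0, 447.21169929759935, 209.57276268101901], [0.0, 0.0, 1.0]], 'extrinsics': [[-0.02666326878127826, -0.9996442839934159, 0.0006128435269499785, 0.021673736676127008], [0.9913024535708133, -0.026361723426229364, 0.12893605036018818, -0.548808992735535], [-0.1288740301316883, 0.004045369858270657, 0.9916527211379629, -1.1632756647829197], [0.0, 0.0, 0.0, 1.0]]}
side carry_handle [(0.73, [244.9, 180.8, 47.6, 35.1]), (0.64, [179.7, 177.1, 51.6, 50.2]), (0.21, [314.6, 360.5, 23.6, 32.0])]
side carry_rim [(0.94, [245.1, 180.5, 46.8, 38.8]), (0.76, [181.8, 178.2, 54.6, 49.1])]
side carry_end [(0.85, [179.8, 178.1, 52.3, 48.1]), (0.74, [244.2, 180.4, 47.4, 36.8])]
side t
[... 523 characters left out ...]
0.0, 0.0, 0.0, 1.0]]}
wrist carry_handle [(0.59, [139.5, 371.1, 119.0, 94.9])]
wrist carry_rim [(0.8, [139.8, 371.6, 124.7, 96.7])]
wrist carry_end []
wrist tray_mid []
wrist tray_end []
{'mtx': [[291.48090894683605, 0.0, 277.82523634120804], [0.0, 291.48090894683605, 205.4215228374897], [0.0, 0.0, 1.0]], 'T_tool_cam': [[0.0006018134027530467, 0.9660278699117418, 0.25843721166737404, 0.06474135406702507], [0.9999997341301929, -0.0006877870731388835, 0.00024225705758175673, -0.0011123858203238024], [0.00041177684270965725, 0.25843699716317875, -0.9660280269935791, -0.1251464224019349], [0.0, 0.0, 0.0, 1.0]]}
0.9 [0.12953021 0.53453211 0.24831942] [1.79998722e+02 1.22201597e-03 1.66379619e+02]
```

View pics/top0.png

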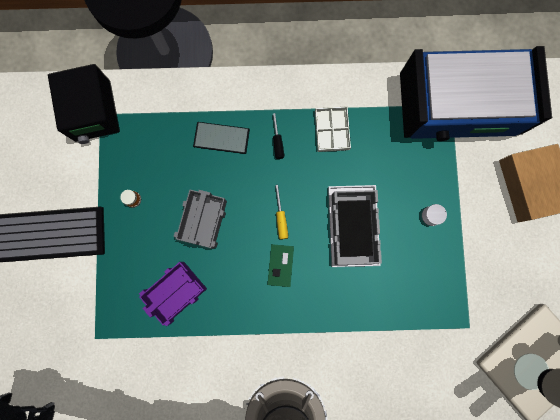

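View pics/side0.png

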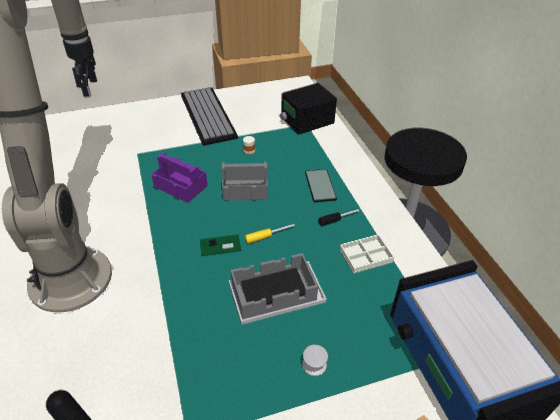

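View pics/wrist0.png

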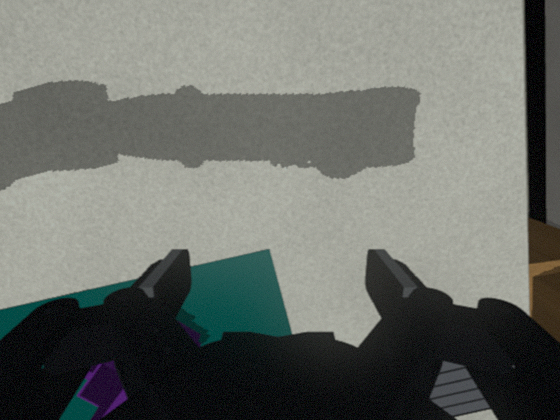

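```bash
cat > h.py <<'E'
from station import robot, fingers, vision, workorder, recognise
import cv2, numpy as np
def proj(name,P):
    c=vision.calibration(name);P=np.atleast_2d(P);T=c['extrinsics'] if name!='wrist' else np.linalg.inv(wristT()@c['T_tool_cam'])
    q=(np.c_[P,np.ones(len(P))]@np.array(T).T)[:,:3]*[1,-1,-1]
    u=q@np.array(c['mtx']).T; return u[:,:2]/u[:,2:]
def wristT():
    from scipy.spatial.transform import Rotation as R
    T=np.eye(4);T[:3,:3]=R.from_euler('xyz',robot.current_eef_rot(),degrees=True).as_matrix();T[:3,3]=robot.current_tool_pos();return T
def unproj(name,px,z,T=None):
    c=vision.calibration(name)
    if name=='wrist': T=(wristT() if T is None else T)@np.array(c['T_tool_cam'])
    else: T=np.linalg.inv(np.array(c['extrinsics']))
    px=np.atleast_2d(px);d=(np.c_[px,np.ones(len(px))]@np.linalg.inv(np.array(c['mtx'])).T)*[1,-1,-1]
    d=d@T[:3,:3].T;o=T[:3,3];s=(z-o[2])/d[:,2:];return o+s*d
E
python3 - <<'E'
from h import *
im=cv2.imread('pics/top0.png')
cv2.imwrite('pics/c1.png',cv2.resize(im[180:260,160:240],None,fx=7,fy=7,interpolation=cv2.INTER_CUBIC))
cv2.imwrite('pics/c2.png',cv2.resize(im[175:275,310:400],None,fx=6,fy=6,interpolation=cv2.INTER_CUBIC))
im=cv2.imread('pics/side0.png')
cv2.imwrite('pics/c3.png',cv2.resize(im[150:210,210:280],None,fx=8,fy=8,interpolation=cv2.INTER_CUBIC))
print(unproj('top',[(200,219)],0.06),unproj('top',[(355,226)],0.06))
E
```

```text
[[0.52644917 0.20778742 0.06      ]] [[ 0.49727707 -0.19698935  0.06      ]]
```

View pics/c1.png

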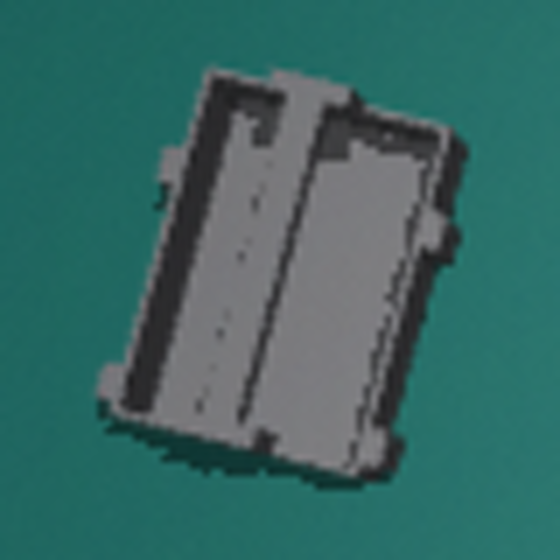

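View pics/c2.png

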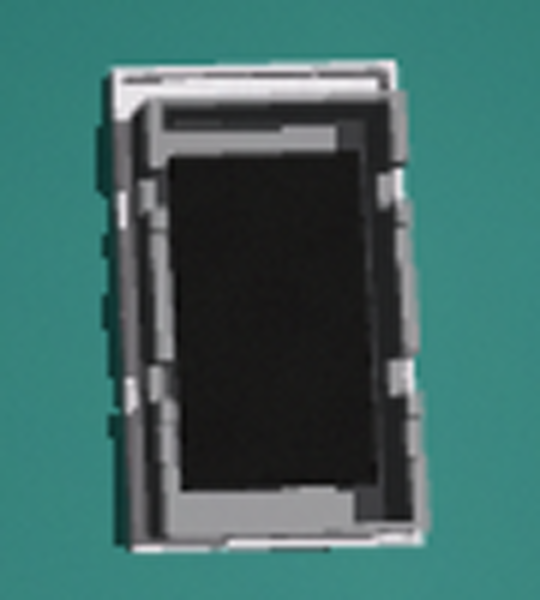

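View pics/c3.png

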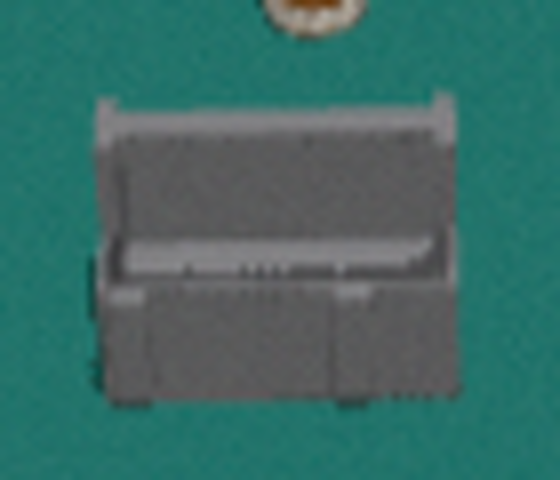

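Run:
```python
from h import *
for p,y in [((.583,.19,.24),163),((.526,.208,.1),163),((.497,-.197,.2),-2),((.497,-.197,.1),-2),((.497,-.197,.2),178),((.526,.208,.1),-17)]:
    q=robot.inverse_kinematics(list(p),[180,0,y]); print(y,None if q is None else np.round(q,1))
robot.move_to([.583,.19,.24],[180,0,163])
T=wristT();np.save('Tw1.npy',T)
im=vision.grab_frame('wrist');cv2.imwrite('pics/w1.png',im[:,:,::-1])
cv2.imwrite('pics/w1b.png',cv2.resize(im[:,:,::-1],(800,600),interpolation=cv2.INTER_CUBIC))
print(robot.current_time_s(),T)
```

```text
163 [-36.1  26.7  25.2  77.4 -11.3  78.3  62. ]
163 [-40.   27.9  23.   96.5 -12.4  58.2  60.1]
-2 [-19.8  24.4  54.3  95.  -20.7  71.4 -53.3]
-2 [-15.1  29.9  47.9 102.1 -25.4  59.4 -49.7]
178 [-16.6  22.8  49.1  94.9 -18.1  70.7 124.3]
-17 [-65.1  41.3  64.4  97.4 -40.   67.7 -96.9]
3.0 [[-9.57174828e-01  2.89509659e-01 -7.10977476e-04  5.82292363e-01]
 [ 2.89508699e-01  9.57174620e-01  1.20820798e-03  1.92037842e-01]
 [ 1.03031748e-03  9.50632102e-04 -9.99999017e-01  2.39865259e-01]
 [ 0.00000000e+00  0.00000000e+00  0.00000000e+00  1.00000000e+00]]
```

View pics/w1b.png

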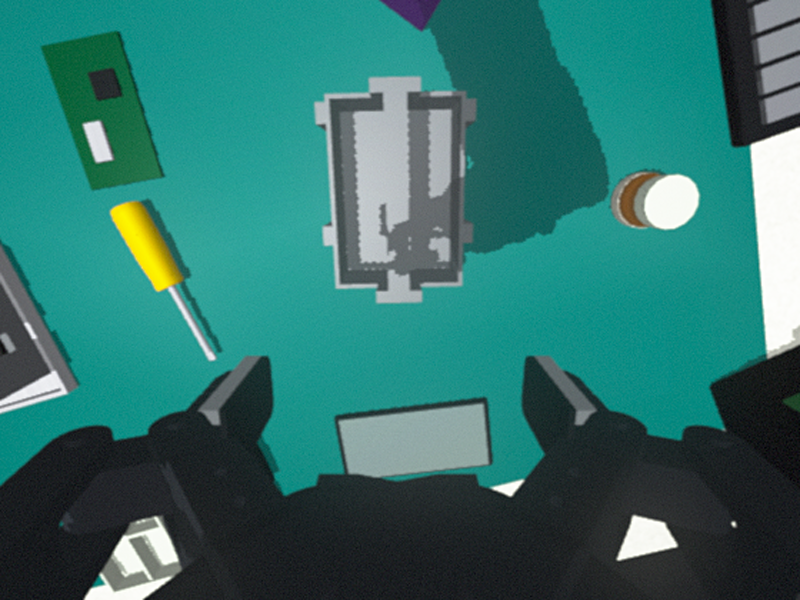

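Run:
```python
import cv2
im=cv2.imread('pics/w1.png')
cv2.imwrite('pics/w1c.png',cv2.resize(im[45:220,210:345],None,fx=3.4,fy=3.4,interpolation=cv2.INTER_CUBIC))
```

```text
(no output)
```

View pics/w1c.png

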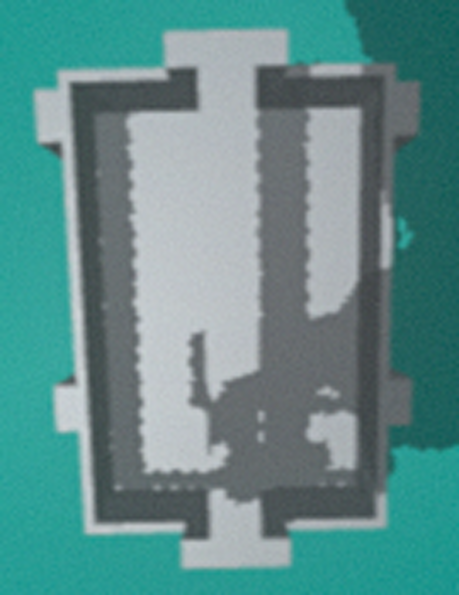

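Run:
```python
from h import *
from scipy.optimize import least_squares
T=np.load('Tw1.npy');c=vision.calibration('wrist');W=np.linalg.inv(T@np.array(c['T_tool_cam']));K=np.array(c['mtx'])
px=np.array([(57,70),(395,63),(87,534),(386,526),(35,90),(39,145),(420,82),(417,135),(54,383),(57,432),(411,376),(411,424)])/3.4+[210,45]-0.35
M=np.array([(68,48),(68,-48),(-68,48),(-68,-48),(63,55),(49,55),(63,-55),(49,-55),(-21,55),(-35,55),(-21,-55),(-35,-55)])/1000
def P(v):
    a=v[2];X=np.c_[M@np.array([[np.cos(a),np.sin(a)],[-np.sin(a),np.cos(a)]])+v[:2],np.full(len(M),.058)]
    q=(np.c_[X,np.ones(len(X))]@W.T)[:,:3]*[1,-1,-1];u=q@K.T;return u[:,:2]/u[:,2:]
r=least_squares(lambda v:(P(v)-px).ravel(),[.526,.208,np.radians(163)],loss='soft_l1')
print(r.x[:2],np.degrees(r.x[2]));print(np.round((P(r.x)-px),1).tolist())
# handle centreline check at z=.1
b=unproj('wrist',np.array([[(196+257)/2,110],[(209+261)/2,490]])/3.4+[210,45]-.35,.1,T);print(b)
a=r.x[2];n=np.array([-np.sin(a),np.cos(a)]);print((b[:,:2]-r.x[:2])@n)
```

```text
[0.52844749 0.20713422] 164.4424688232334
[[0.1, 0.1], [0.1, -0.2], [-0.3, 0.0], [0.1, 0.5], [-0.3, -0.0], [-0.4, -0.8], [-0.1, -0.3], [0.4, -0.4], [0.0, 1.0], [0.0, -0.1], [0.3, 0.7], [-0.0, 0.0]]
[[0.48027394 0.22039244 0.1       ]
 [0.57277259 0.1947587  0.1       ]]
[1.47963726e-04 3.38476036e-05]
```

Run:
```python
from h import *
robot.move_to([.437,-.195,.24],[180,0,-2])
T=wristT();np.save('Tw2.npy',T)
im=vision.grab_frame('wrist');cv2.imwrite('pics/w2.png',im[:,:,::-1])
cv2.imwrite('pics/w2b.png',cv2.resize(im[20:300,130:430,::-1],None,fx=2.14,fy=2.14,interpolation=cv2.INTER_CUBIC))
print(robot.current_time_s(),T[:3,3],robot.current_contact_force())
```

```text
4.8083 [ 0.4376833  -0.19411019  0.24000106] [-0.61824539  0.01961364 -0.54806723]
```

View pics/w2b.png

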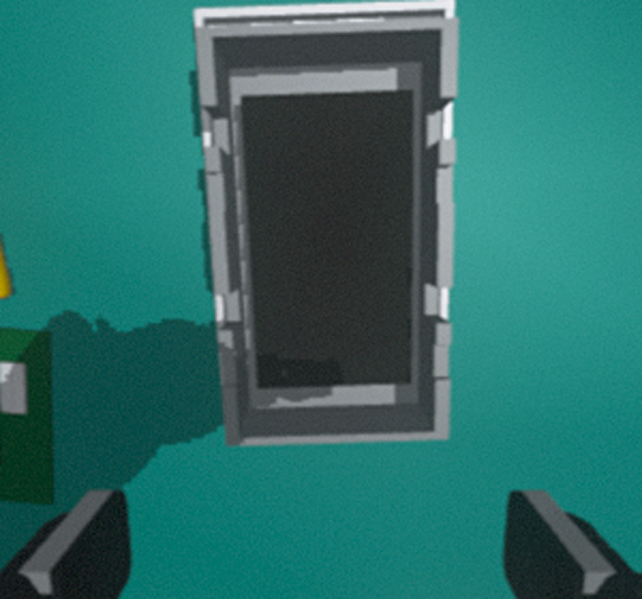

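Run:
```python
import cv2
im=cv2.imread('pics/w2.png')
cv2.imwrite('pics/w2c.png',cv2.resize(im[20:130,215:350],None,fx=5,fy=5,interpolation=cv2.INTER_CUBIC))
cv2.imwrite('pics/w2d.png',cv2.resize(im[125:235,215:350],None,fx=5,fy=5,interpolation=cv2.INTER_CUBIC))
```

```text
(no output)
```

View pics/w2c.png

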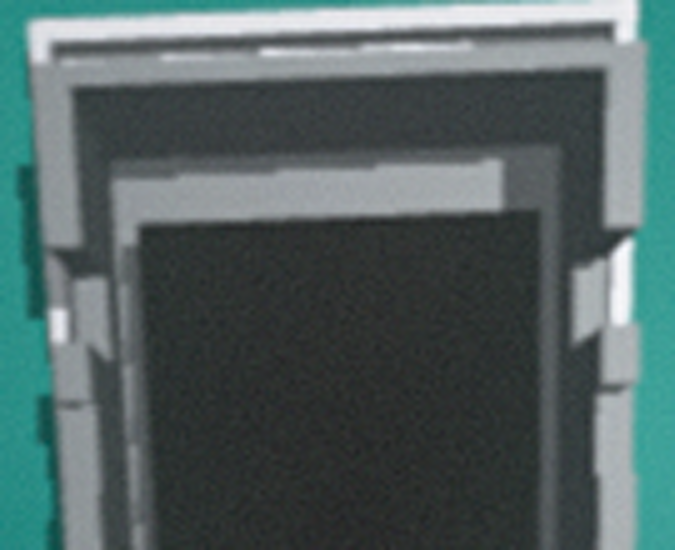

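View pics/w2d.png

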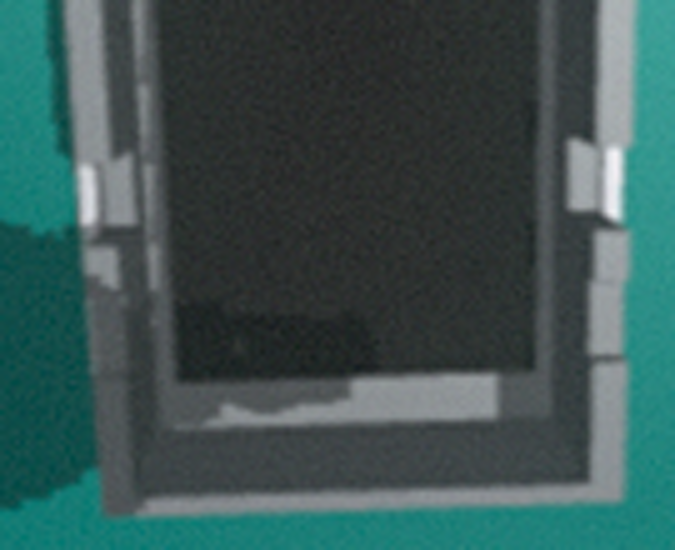

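Run:
```python
from h import *
from scipy.optimize import least_squares
T=np.load('Tw2.npy');c=vision.calibration('wrist');W=np.linalg.inv(T@np.array(c['T_tool_cam']));K=np.array(c['mtx'])
o1,o2=[215,20],[215,125]
D=[(33,67,1,96,57),(646,42,1,96,-57),(73,88,1,92,50),(605,70,1,92,-50),(42,250,1,64.5,57),(640,229,1,64.5,-57),(638,324,1,47.5,-57),
(104,516,2,-96,57),(625,500,2,-96,-57),(140,492,2,-92,50),(588,483,2,-92,-50),(75,160,2,-19.5,57),(632,147,2,-19.5,-57),(628,230,2,-36.5,-57),(90,240,2,-36.5,57)]
px=np.array([np.array([a/5,b/5])+(o1 if k==1 else o2)-.4 for a,b,k,_,_ in D]);M=np.array([d[3:] for d in D])/1000
def P(v,M,z):
    a=v[2];X=np.c_[M@np.array([[np.cos(a),np.sin(a)],[-np.sin(a),np.cos(a)]])+v[:2],np.full(len(M),z)]
    q=(np.c_[X,np.ones(len(X))]@W.T)[:,:3]*[1,-1,-1];u=q@K.T;return u[:,:2]/u[:,2:]
for zz in (None,.060,.063,.066):
    f=lambda v:(P(v,M,v[3] if zz is None else zz)-px).ravel()
    r=least_squares(f,[.49,-.197,0,.06][:4 if zz is None else 3],loss='soft_l1')
    print(zz,r.x,np.degrees(r.x[2]),r.cost)
    if zz is None: print(np.round(f(r.x).reshape(-1,2),1).tolist());v=r.x
t=np.array([(28,22),(638,2)])/5+o1-.4
b=unproj('wrist',t,v[3]-.046,T);a=v[2];R=np.array([[np.cos(a),-np.sin(a)],[np.sin(a),np.cos(a)]]);print((b[:,:2]-v[:2])@R)
```

```text
None [ 4.94145697e-01 -2.04468585e-01  3.69494448e-04  6.06761697e-02] 0.02117047243913799 3.418657017178825
[[0.0, -0.3], [-0.2, 0.3], [-0.2, 0.1], [0.3, -0.2], [0.9, -0.2], [0.1, -0.2], [0.1, -0.1], [0.2, -0.5], [-0.6, -0.4], [-0.9, 0.7], [0.5, -0.3], [0.8, 0.9], [-0.4, -0.1], [0.0, -0.3], [-1.0, 1.2]]
0.06 [ 4.94206647e-01 -2.04509391e-01  2.70903755e-04] 0.015521641796608386 3.658367268997105
0.063 [ 0.49396871 -0.20433314  0.0008887 ] 0.05091903246877255 6.377377778458936
0.066 [ 0.49367009 -0.20415982  0.0018759 ] 0.10748097142978173 17.22589302372721
[[ 0.11747015  0.0649765 ]
 [ 0.1170542  -0.06501465]]
```

Run:
```python
from h import *
x,y,w=.52845,.20713,164.44
fingers.gripper_to(1.0)
robot.move_to([x,y,.18],[180,0,w])
print(robot.current_tool_pos(),robot.current_eef_rot())
print(robot.line_to([x,y,.09],[180,0,w],velocity=.08,f_stop=6),robot.current_tool_pos(),robot.current_contact_force())
im=vision.grab_frame('side');cv2.imwrite('pics/s1.png',cv2.resize(im[60:240,130:330,::-1],None,fx=3,fy=3))
print(robot.current_time_s())
```

```text
[0.52885521 0.20586297 0.18014947] [-1.79963052e+02  3.72509404e-02  1.64309064e+02]
False [0.52901744 0.20728284 0.09065195] [ 1.11126742  0.29489691 -0.39781316]
8.1167
```

View pics/s1.png

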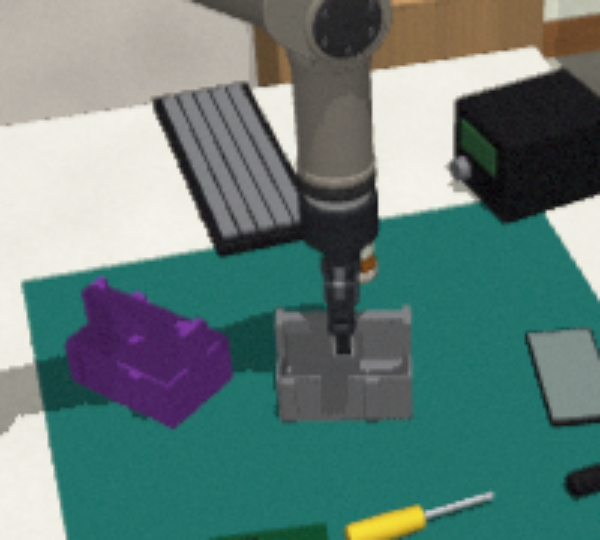

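Gripper straddles the grey tote's bar centrally. Grip, lift a little, check, carry over.

Run:
```python
from h import *
fingers.gripper_to(0.0,70)
g=robot.current_finger_gap();p=robot.current_tool_pos();print(g,p,robot.current_eef_rot(),robot.current_contact_force());np.save('pg.npy',p)
robot.line_to([p[0],p[1],.25],velocity=.15)
print(robot.current_contact_force(),robot.current_finger_gap())
robot.move_to([.494,-.2045,.25],[180,0,0]); robot.pause(.3)
print(robot.current_tool_pos(),robot.current_eef_rot(),robot.current_contact_force(),robot.current_torque())
im=vision.grab_frame('side');cv2.imwrite('pics/s2.png',cv2.resize(im[140:340,170:390,::-1],None,fx=3,fy=3))
im=vision.grab_frame('wrist');cv2.imwrite('pics/w3.png',im[:,:,::-1])
print(robot.current_time_s())
```

```text
0.14985344906354472 [0.52865548 0.20759943 0.09007652] [1.79958714e+02 2.33371974e-02 1.64457973e+02] [-0.27599675  0.64040139 -1.10317005]
[ 0.01343968  0.78196647 -3.95619211] 0.14870977075219866
[ 0.49426146 -0.20397205  0.24991561] [-1.79990062e+02  5.56921008e-03  7.26938687e-02] [-0.66563341 -0.10477624 -2.62805236] [-0.03172897 -0.00096595  0.02597579]
12.0
```

View pics/s2.png

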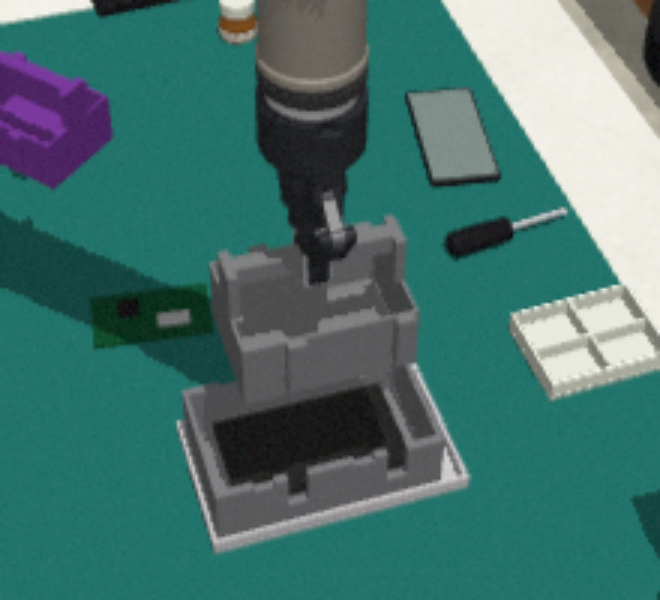

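View pics/w3.png

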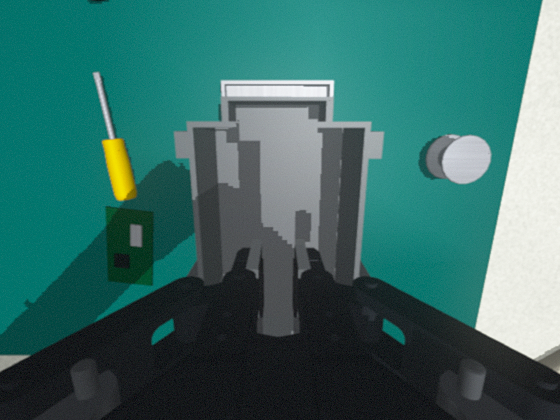

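```bash
cat > st.py <<'E'
from h import *
def st(s=''): print(s,round(robot.current_time_s(),2),np.round(robot.current_tool_pos(),4),np.round(robot.current_eef_rot(),2),'F',np.round(robot.current_contact_force(),1),'M',np.round(robot.current_torque(),2),round(robot.current_finger_gap(),3))
E
python3 - <<'E'
from st import *
X,Y=.4941,-.2045
robot.line_to([X,Y,.149],[180,0,0],velocity=.1); robot.pause(.3); st('pre')
print(robot.line_to([X,Y,.127],[180,0,0],velocity=.02,f_stop=4)); st('feel')
E
```

```text
pre 13.46 [ 0.4944 -0.2046  0.1494] [ 1.7999e+02 -6.0000e-02  1.0000e-02] F [-0.6  1.1 -3.4] M [ 0.06  0.05 -0.04] 0.154
False
feel 14.71 [ 0.4942 -0.2045  0.1271] [ 1.8e+02 -1.0e-02  0.0e+00] F [ 0.3  0.  -4.2] M [-0.    0.02  0.01] 0.154
```

Run:
```python
from st import *
X,Y=.4941,-.2045
print(robot.line_to([X,Y,.118],[180,0,0],velocity=.02,f_stop=5)); st('deep')
print(robot.line_to([X,Y,.102],[180,0,0],velocity=.012,f_stop=16)); st('push')
robot.pause(.3); st()
```

```text
True
deep 15.19 [ 0.4939 -0.2047  0.118 ] [ 1.7999e+02  2.0000e-02 -1.0000e-02] F [-1.   0.1  4.5] M [ 0.13 -0.04  0.02] 0.154
True
push 16.01 [ 0.4939 -0.2048  0.1088] [-1.7995e+02  1.0000e-02 -1.0000e-02] F [-0.5 -0.   3.8] M [0.16 0.08 0.03] 0.15
 16.31 [ 0.4939 -0.2048  0.1088] [-1.7995e+02  1.0000e-02 -1.0000e-02] F [-0.9  0.1  6.3] M [ 0.22  0.08 -0.04] 0.148
```

Run:
```python
from st import *
X,Y=.4939,-.2048
for z in (.1082,.1076,.107,.1064):
    s=robot.line_to([X,Y,z],[180,0,0],velocity=.006,f_stop=9); st((z,s))
    if s: break
robot.pause(.2)
im=vision.grab_frame('side');cv2.imwrite('pics/s3.png',cv2.resize(im[200:340,200:360,::-1],None,fx=5,fy=5,interpolation=cv2.INTER_CUBIC))
im=vision.grab_frame('wrist');cv2.imwrite('pics/w4.png',im[:,:,::-1])
```

```text
(0.1082, False) 16.56 [ 0.4939 -0.2048  0.1088] [-1.7997e+02 -2.0000e-02  0.0000e+00] F [-1.1  0.3  7.9] M [0.37 0.28 0.02] 0.147
(0.1076, False) 16.81 [ 0.4939 -0.2048  0.1088] [-1.7995e+02 -3.0000e-02  0.0000e+00] F [-3.4  1.9 12.1] M [0.52 0.53 0.04] 0.153
(0.107, False) 17.06 [ 0.4939 -0.2048  0.1087] [-1.7992e+02 -4.0000e-02  0.0000e+00] F [-3.2  3.2 14.7] M [ 0.7   0.68 -0.01] 0.148
(0.1064, False) 17.31 [ 0.494  -0.2048  0.1087] [-1.7989e+02 -5.0000e-02  1.0000e-02] F [-5.1  4.4 18.1] M [0.89 0.89 0.05] 0.146
```

View pics/s3.png

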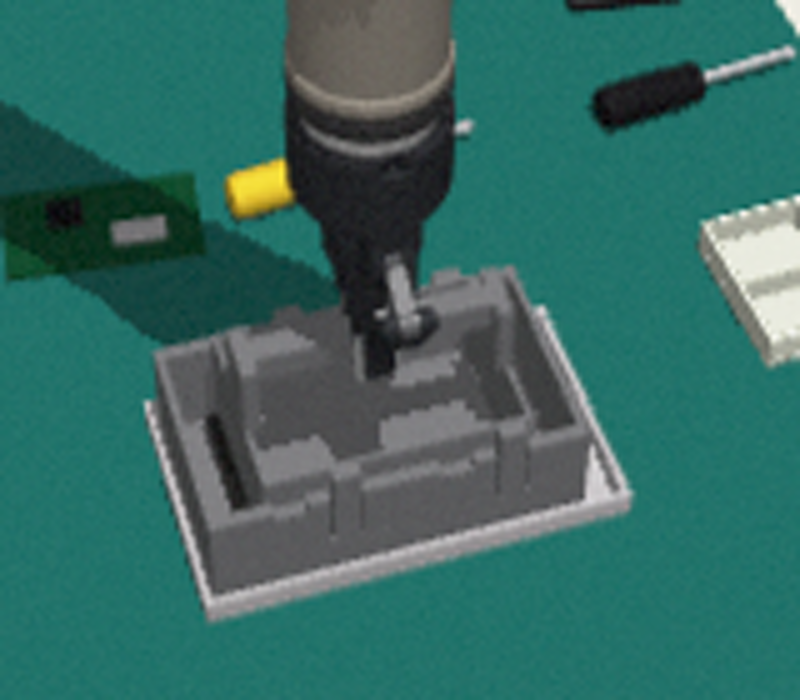

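View pics/w4.png

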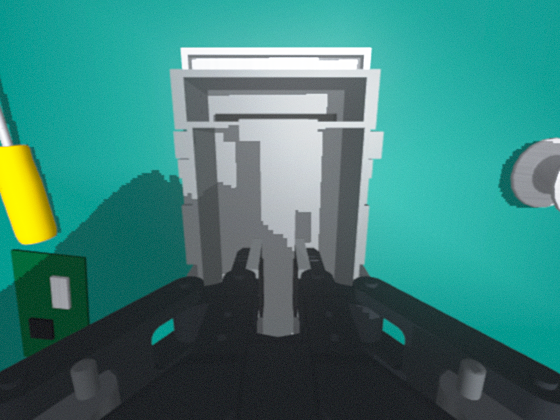

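Run:
```python
from st import *
robot.line_to([.4939,-.2048,.1088],[180,0,0],velocity=.006); robot.pause(.2); st('unload')
fingers.gripper_to(0.6); st('rel')
robot.line_to([.4939,-.2048,.19],velocity=.08); 
robot.move_to([.40,-.2048,.24],[180,0,0]); robot.pause(.2); st('up')
T=wristT();np.save('Tw5.npy',T)
im=vision.grab_frame('wrist');cv2.imwrite('pics/w5.png',im[:,:,::-1])
cv2.imwrite('pics/w5b.png',cv2.resize(im[0:260,170:390,::-1],None,fx=2.3,fy=2.3,interpolation=cv2.INTER_CUBIC))
im=vision.grab_frame('side');cv2.imwrite('pics/s4.png',cv2.resize(im[230:330,210:340,::-1],None,fx=6,fy=6,interpolation=cv2.INTER_CUBIC))
```

```text
unload 18.36 [ 0.4939 -0.2048  0.1088] [-1.7999e+02  1.0000e-02  0.0000e+00] F [-0.2  0.4  4.8] M [0.22 0.13 0.03] 0.15
rel 18.81 [ 0.4937 -0.2047  0.1085] [-1.8e+02  3.0e-02  0.0e+00] F [-0.4  0.7 -0.5] M [ 0.04 -0.03  0.04] 0.599
up 20.68 [ 0.4005 -0.2043  0.2393] [1.7993e+02 1.1000e-01 6.0000e-02] F [-0.4  0.4  0.1] M [0.   0.07 0.05] 0.603
```

View pics/w5b.png

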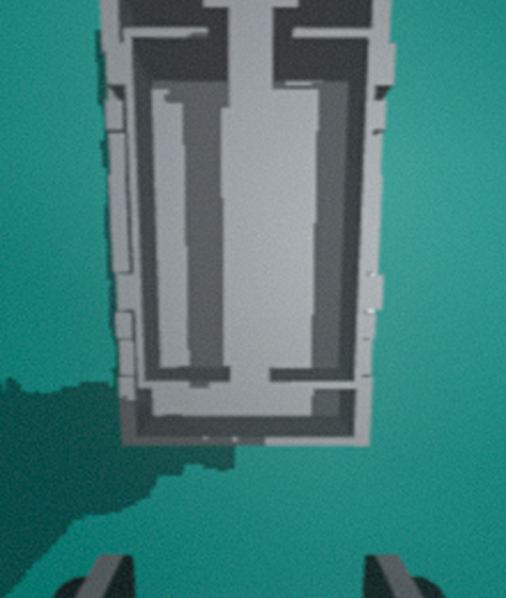

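View pics/s4.png

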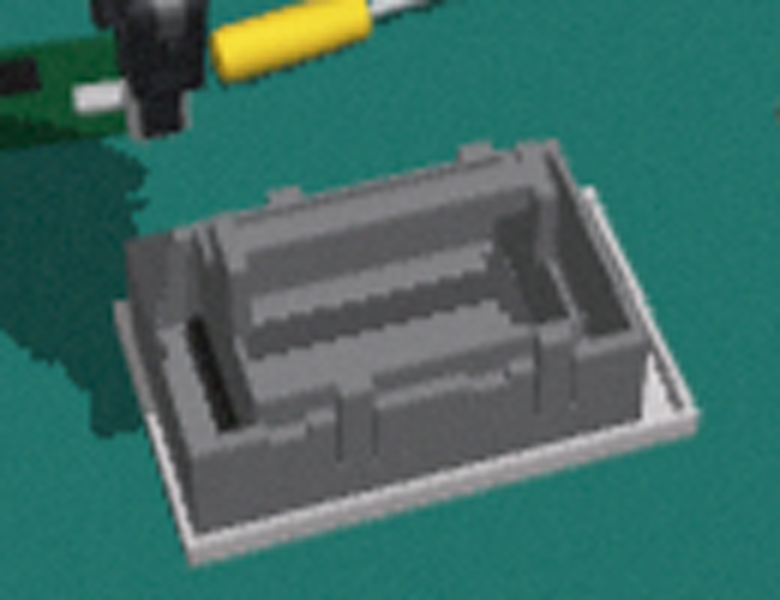

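Run:
```python
from st import *
fingers.gripper_to(0.0)
for dx in (-.02,.014,.04):
    x=.494+dx
    robot.line_to([x,-.2047,.155],[180,0,0],velocity=.15); robot.pause(.2)
    robot.line_to([x,-.2047,.143],[180,0,0],velocity=.03)
    s=robot.line_to([x,-.2047,.128],[180,0,0],velocity=.012,f_stop=10); st((dx,s))
    robot.line_to([x,-.2047,.155],velocity=.1)
robot.line_to([.494,-.2047,.25],velocity=.15);robot.move_to([.40,-.2048,.28],[180,0,0])
robot.pause(.2)
im=vision.grab_frame('side');cv2.imwrite('pics/s5.png',im[:,:,::-1])
im=vision.grab_frame('top');cv2.imwrite('pics/t5.png',im[:,:,::-1])
st()
```

```text
(-0.02, True) 23.68 [ 0.474  -0.2047  0.1362] [-1.7997e+02  1.0000e-02  1.0000e-02] F [-0.1  0.3  4.3] M [0.07 0.04 0.02] -0.001
(0.014, True) 25.87 [ 0.508  -0.2047  0.1362] [-179.97   -0.      0.  ] F [0.3 0.6 3.1] M [ 0.05  0.12 -0.02] 0.004
(0.04, True) 28.01 [ 0.534  -0.2047  0.1362] [-1.7998e+02 -1.0000e-02  1.0000e-02] F [-1.   0.1  5. ] M [ 0.05  0.07 -0.03] -0.004
 29.97 [ 0.4005 -0.2045  0.2796] [1.7991e+02 9.0000e-02 5.0000e-02] F [ 0.4  1.  -0.7] M [-0.06  0.    0.04] 0.003
```

View pics/s5.png

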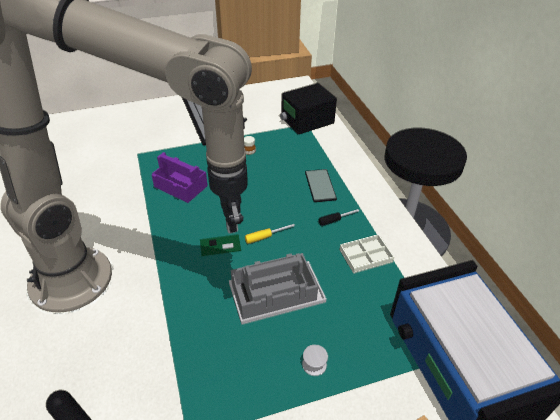

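Run:
```python
from station import workorder
print(workorder.close_job())
```

```text
the job is handed in; nothing more can be done
None
```

I turned the grey carry tote half round and nested it in the lower tote, then released it and handed in the job at about 30 s on the robot's clock.

- **Fit:** The wrist camera showed the lower tote about 7 mm towards the tray's −x end. I lined up on that, and the ribs dropped into the slots on the first gentle feel, with no contact at rim height.
- **Press:** The false floor was felt at TCP height 118 mm, then the tote was pushed down to a firm stop at 108.8 mm. The push peaked at about 22 N on the tote. That is over the 15 N called plenty and under the 35 N called rough.
- **Level:** After letting go, light touches of about 10 N at three points along the handle bar all stopped at the same height, TCP 136.2 mm. The tote is level and did not give.
- **Height check:** I measured no height directly against the tray floor. The probe puts the underside about 19 mm above the bench, which is home height if the tray floor is about 3 mm thick. The camera fit put the floor nearer 1 mm, a difference that is within its 2 mm accuracy.
- **Bystanders:** In the final side picture the purple look-alike, driver, board and other bench items were where they started, and the gripper was clear of everything.

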